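Load the drive blow-off cradle and set its air valve

TASK

Get the waiting drive carriers ready for a dust blow-off: first shut the air valve, then draw the cradle's sprung clamp bar back by its handle, park the handle in its holding notch and let go. Lay every carrier on the bench flat in a bay of its own, then free the handle from the notch so that the bar springs forward and clamps the carriers fully home against the backstop. Last, open the air valve half-way (45 degrees); leave the other bench things alone.

Things in the scene. Friction and masses are not known exactly. Their poses are not given: they have to be found in the camera images.
- cradle: Fixed aluminium cradle; origin at its underside below mid-bays, z up. Four open bays along its x, side by side in y: pitch 62, each 58 mm wide between dividers 12 mm high, floor 8 mm above the bench. A backstop 32 mm high closes them at x = +50 mm (away from the robot), the clamp bar at the robot's end. Beyond the bays at +y: a steel plate (top 40 mm up) with a J-slot for the handle.
- bay1 (a point): Bay 1 of the cradle, counted from its -y side: point on the bay floor below where the middle of a carrier lies when it is fully home against the backstop; x axis along the bay to the backstop.
- bay2 (a point): Bay 2 of the cradle, counted from its -y side: point on the bay floor below where the middle of a carrier lies when it is fully home against the backstop; x axis along the bay to the backstop.
- bay3 (a point): Bay 3 of the cradle, counted from its -y side: point on the bay floor below where the middle of a carrier lies when it is fully home against the backstop; x axis along the bay to the backstop.
- bay4 (a point): Bay 4 of the cradle, counted from its -y side: point on the bay floor below where the middle of a carrier lies when it is fully home against the backstop; x axis along the bay to the backstop.
- bar (a joint): Sprung clamp bar across the robot-side ends of the bays, 27 mm high: metres drawn back along the cradle's -x, 0 to 0.048. A spring drives it forward with 7 N (foremost) to 12 N (fully back). About 0.006 when it clamps carriers that are home, 0.031 when parked in the notch; its front face is at cradle x = -0.044 minus this value.
- latch (a joint): Sideways shift of the handle along the cradle's +y, 0 (straight slot) to 0.028 m, lightly sprung (2 N) to 0. Only with the bar at 0.038 to 0.048 can it pass the 7 mm lip; at a shift of 0.022 or more, let it forward into the notch: it stays (bar 0.031, shift 0.022 to 0.028). Let go elsewhere it springs home. To free: draw back 8 to 14 mm past the notch, shift to 0, let go forward.
- handle (a point): Handle of the clamp bar: upright black round knob, 18 mm diameter, from 47 to 92 mm above the bench, on a 12 mm steel neck; the point is on its axis, 70 mm above the bench. It moves with the bar and the sideways shift.
- notch (a point): Where the point 'handle' is when the handle is parked in its holding notch (fixed on the cradle).
- valve (a joint): Angle of the air valve's lever in radians: 0 = shut (lever across the pipe, towards the valve's own -y), 1.571 = fully open (lever along the pipe, pointing to the valve's -x, the robot). It opens clockwise seen from above, has stops at both ends and stays where it is left (friction 0.12 N m).
- valve_axis (a point): Point on the upright axis of the valve's lever, at the height of the lever (129 mm above the bench), fixed to the valve's pillar; x axis along the horizontal steel pipe (22 mm thick, centred 90 mm above the bench).
- lever_grip (a point): Point on the grey valve lever 85 mm from its axis, at mid height of the lever, a level bar 14 mm wide and 14 mm high that reaches 114 mm from the axis; the lever points along this point's own -y.
- drive1_mid (a point): Drive carrier 1 (may be absent): flat aluminium body 100 mm (x) by 50 mm (y) by 16 mm high, 150 g, with a black upright pull tab in the middle of its top, 10 mm thick (along x), 34 mm wide (along y), from 14 to 60 mm above the underside. The point is the middle of the carrier, 30 mm above its underside; either end may point to the backstop.
- drive2_mid (a point): Drive carrier 2 (may be absent): flat aluminium body 100 mm (x) by 50 mm (y) by 16 mm high, 150 g, with a black upright pull tab in the middle of its top, 10 mm thick (along x), 34 mm wide (along y), from 14 to 60 mm above the underside. The point is the middle of the carrier, 30 mm above its underside; either end may point to the backstop.
- drive3_mid (a point): Drive carrier 3 (may be absent): flat aluminium body 100 mm (x) by 50 mm (y) by 16 mm high, 150 g, with a black upright pull tab in the middle of its top, 10 mm thick (along x), 34 mm wide (along y), from 14 to 60 mm above the underside. The point is the middle of the carrier, 30 mm above its underside; either end may point to the backstop.
- drive4_mid (a point): Drive carrier 4 (may be absent): flat aluminium body 100 mm (x) by 50 mm (y) by 16 mm high, 150 g, with a black upright pull tab in the middle of its top, 10 mm thick (along x), 34 mm wide (along y), from 14 to 60 mm above the underside. The point is the middle of the carrier, 30 mm above its underside; either end may point to the backstop.
- screwdriver_grip (a point): Screwdriver lying on the bench, to be left alone; point on its handle.
- tin: Red round screw tin, 84 mm across and 26 mm high, to be left alone; origin at the underside.
- open_drive: Opened 3.5-inch hard drive, 147 x 102 x 24 mm, to be left alone; origin at the underside.
- jar: Small amber jar, 56 mm across and 100 mm high, to be left alone; origin at the underside.

How it is judged:
By the outcome, as a careful person would: the job done as asked, in the order asked, and still so for the second after the job is handed in, with the robot touching nothing.
Of drive1, drive2, drive3, drive4 only 2 to 4 are there at a start; the rules pass over those that are not, and their reading is None.
At some moment in a run one of drive1, drive2, drive3, drive4 may be knocked a few centimetres aside while the robot is not near it.
Once in a run the grip may slacken for a moment while it holds something.
It also fails if it takes over 210 s, if anything falls off the work surface, if the arm or the gripper's body presses on something with over 40 N, if the wrist force passes 120 N, or if a joint passes its speed limit or range.

ROBOT

A 6-joint arm with a two-finger parallel gripper is mounted at the origin on the work surface. World frame = base frame: x ahead of the robot, y to its left, z up, the work surface at z = 0. Lengths are in m, angles in degrees, forces in N, time in s.
With the tool pointing down it reaches from about 0.35 to 0.775 m from the base axis. Payload 7.3 kg.
Tool frame: the origin (TCP) lies at the very end of the fingers, on their centre line; the grasp point (between the pads) lies 19 mm behind it (robot.grip_depth is the distance from the TCP to the grasp point, in m); z points along the fingers, y is the line along which they close (so a half turn about z gives the same grasp; the last joint's range is limited). The gripper opens to 92 mm and grips with 3 to 60 N. Pads are 19 mm wide; open, the fingers measure 130 mm over their backs; the gripper's body (75 mm by 190 mm) begins 47 mm behind the grasp point.
Start: joints at [-81.074, 19.595, 87.324, -0, 73.075, -8.365], TCP at [0.156, -0.501, 0.227] pointing down, gripper open.
Joint ranges: [-145.02, 145.02], [-44.19, 115.74], [2.07, 154.8], [-57.11, 237.11], [16.16, 152.29], [-177.93, 177.93]. Speed limits (degrees/s): [147.25, 147.25, 180, 180, 180, 180].

INTERFACE

Orientations are given as [roll, pitch, yaw] about the fixed x, y, z axes, in that order (R = Rz(yaw) Ry(pitch) Rx(roll)).
In Python, from cell import robot gives the robot as it stands.
- The arm moves only by the tool drive_tool, never from a script. Its argument "increments" is text: rows parted by semicolons, each of 7 numbers parted by spaces: the shift along the tool's x, y, z in mm, then the turn, a rotation vector about the tool's x, y, z in degrees, then the closure, from 0 (fully open) to 1 (shut). In form: dx dy dz wx wy wz fingers; .... A call has 1 to 5 rows; each row shifts and turns the commanded pose from where the row before left it, along the tool's axes as they then stand; what a row does not reach is not made up. A row lasts 1/10 s, in which the tool goes at most 50 mm and 8.59 degrees, less where a joint would pass 70% of its speed; a pose out of reach is approached as far as the arm can. A call is refused whole if a number of a shift passes 50 or a number of a turn 8.59, either way. A call with a gripper value outside its range is refused whole. The fingers move at their own pace and stop on an object; "newtons" is the grip in N (left out, the last holds). Time passes only in rows, so rows that do not move let the fingers close. It gives the time, the measured TCP pose, the force, the opening and the grip force at its end, in the units of the state.
- robot.get_state(): the state, without advancing time (a new reading comes with each control period).
- robot.capture(name): name is "side" or "top"; returns (picture, depth): 400x640x3 uint8, blue, green, red; 400x640 float32, m along the optical axis (not along the pixel's ray), 0 where there is no reading.
- robot.get_calibration(name): a dict with "fx", "fy", "cx", "cy" (pixels), "T" (4x4, takes a point from camera to world coordinates). Camera axes: x right, y down, z forward; pixel columns grow to the right and rows downward; lengths in m; the calibration is good to about 2 mm. A picture is of the moment at which its call begins. get_calibration takes no time and is no camera call.
- robot.close_job(): hands the job in; it is judged then, once.
Trained networks look in the newest picture that a camera, given by its name, has taken for a name from the list of things; names that differ only in an ending like _2 or _b are one class to them, and where a whole thing is asked for, a point or a joint stands for the part that bears it (a point fixed in the world has none). Each returns a list of dicts, best first, with "score" (0 to 1); they miss things now and then, are a little off and sometimes report something else, mostly with a low value. They report only what shows in the picture. A call takes as long as a camera call.
- robot.silhouettes(name, camera): "pixels" (400x640 bool, what is visible of it).
- robot.mark_of(name, camera): "centre" ([x, y, z] in m, in the coordinates of the camera as it stood for that picture, good to about 4 mm: a listed point, or the origin of a listed thing).
The state is a dict: "t": time; "joint_positions": joint angles; "joint_vel": joint speeds; "effort": joint torques, N m; "eef_pos": TCP position; "orientation": TCP orientation; "wrist_force": force on the tool from outside, world axes, zero at the start; "wrist_torque": the same for the moment, N m; "opening": finger opening in m; "grip_force": force on a finger pad.
Only numpy, scipy, OpenCV 4.12 (cv2) and the standard library are available. Lean on these libraries where they do the work, as an engineer would, in place of code of your own. Each camera call takes 0.05 s, during which the arm holds its last target. There are 200 camera calls.

## Working session

There is one attempt and no reset: what is moved stays moved. The work goes in short steps, Python scripts to look and compute and a tool call to move; the robot and the scene stay as the last step left them, time stands still between calls to the robot, and variables do not carry over. Pictures are saved under pics/ and viewed, at most 14 in all, crops included, and the job is handed in when it is done.

Besides the shell and the picture viewer there is one more tool, called by a JSON object that holds its "method" and its "body", one argument or row to a line. drive_tool: Moves the arm, as the interface text tells. Its arguments: {"type":"object","properties":{"increments":{"type":"string"},"newtons":{"type":"number"}},"required":["increments"]}

```bash
mkdir -p pics; ls; cat > h.py <<'E'
import numpy as np, cv2
from cell import robot
def w(cam,p):
    T=np.array(robot.get_calibration(cam)["T"]); return (T@np.r_[p,1])[:3]
def marks(names,cam):
    for n in names:
        r=robot.mark_of(n,cam)
        print(cam,n,[(np.round(w(cam,d["centre"])*1000).astype(int).tolist(),round(d["score"],2)) for d in r[:5]])
def cloud(cam,depth):
    c=robot.get_calibration(cam); v,u=np.mgrid[:400,:640]
    P=np.stack([(u-c["cx"])/c["fx"]*depth,(v-c["cy"])/c["fy"]*depth,depth],-1)
    T=np.array(c["T"]); return P@T[:3,:3].T+T[:3,3]
E
python3 - <<'E'
from h import *
for c in ("top","side"):
    i,d=robot.capture(c); cv2.imwrite(f"pics/{c}0.png",i); np.save(f"{c}0.npy",d)
    marks(["cradle","handle","notch","valve_axis","lever_grip","drive1_mid","bay1","bay4"],c)
    marks(["tin","jar","open_drive","screwdriver_grip"],c)
print(robot.get_state())
E
```

```text
pics
top cradle [([595, -191, 2], 0.83)]
top handle []
top notch [([506, -18, 68], 0.64)]
top valve_axis [([656, 211, 132], 0.91)]
top lever_grip [([581, 227, 131], 0.65), ([492, 69, 34], 0.38)]
top drive1_mid [([484, 373, 27], 0.83)]
top bay1 [([596, -164, 10], 0.97), ([593, -283, 6], 0.66), ([595, -229, 8], 0.6), ([593, -103, 7], 0.6)]
top bay4 [([596, -164, 10], 0.97), ([593, -283, 6], 0.66), ([595, -229, 8], 0.6), ([593, -103, 7], 0.6)]
top tin [([740, 71, -4], 0.74)]
top jar [([691, 399, -1], 0.92)]
top open_drive [([768, -219, -4], 0.8), ([438, 257, 29], 0.69)]
top screwdriver_grip [([246, -331, 17], 0.56)]
side cradle [([598, -189, 4], 0.91)]
side handle [([544, -39, 75], 0.45)]
side notch [([515, -19, 77], 0.71)]
side valve_axis [([667, 216, 130], 0.63), ([598, -220, 6], 0.32)]
side lever_grip [([581, 226, 130], 0.8), ([470, 174, 27], 0.75), ([487, 367, 32], 0.65), ([745, 71, 0], 0.23)]
side drive1_mid [([487, 371, 32], 0.88)]
side bay1 [([603, -217, 11], 0.93), ([595, -91, 11], 0.82), ([600, -283, 11], 0.77), ([594, -158, 12], 0.77)]
side bay4 [([603, -217, 11], 0.93), ([595
[... 238 characters left out ...]
], 0.6)]
{'t': 1.3, 'joint_positions': array([-8.10759728e+01,  1.95950612e+01,  8.73254250e+01, -1.49363970e-04,
        7.30760136e+01, -8.36516189e+00]), 'joint_vel': array([ 0.02222222, -0.06543364,  0.03495718, -0.02716999,  0.07599604,
        0.1366223 ]), 'effort': array([ 8.59678548e-04, -4.31135559e+01, -2.44477737e+01,  7.17204111e-02,
        4.83723544e-02, -1.58981112e-05]), 'eef_pos': array([ 0.15604883, -0.50127831,  0.22673571]), 'orientation': array([1.79996558e+02, 6.50580099e-04, 1.72892326e+01]), 'wrist_force': array([-0.10201768,  0.05159694,  0.2445563 ]), 'wrist_torque': array([-0.02649121,  0.03056704, -0.02788098]), 'grip_force': 0.0, 'opening': 0.09211816479111513}
```

View pics/top0.png

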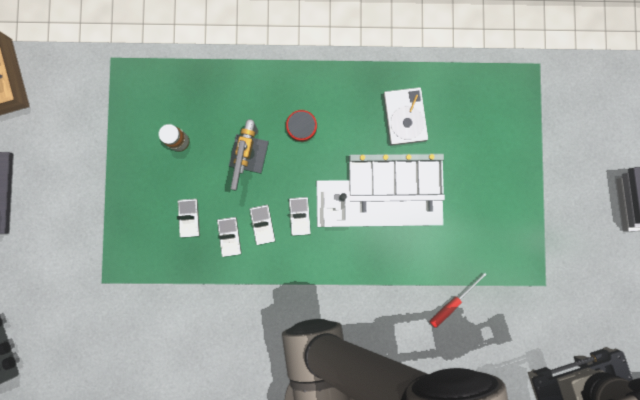

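View pics/side0.png

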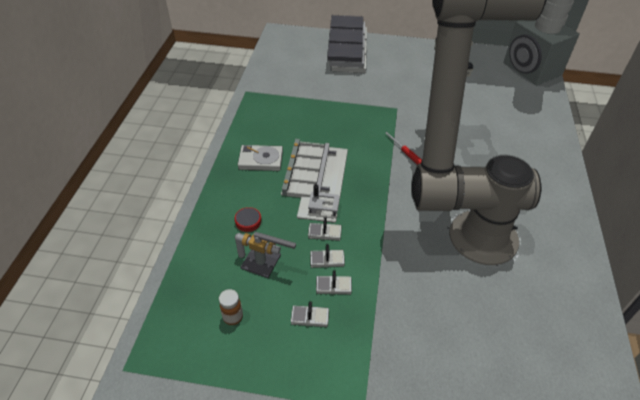

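Top view: the lever runs from the axis at (247,140) to (236,187). Four carriers are at (188,218), (229,237), (262,225) and (300,216). The cradle is at (395,190) and its handle at (343,197). The side view agrees. Next I'll get yaws from the depth clouds.

```bash
cat >> h.py <<'E'
def drives(pc,y0,y1,x0=.38,x1=.60,zlo=.010,zhi=.022):
    m=(pc[...,2]>zlo)&(pc[...,2]<zhi)&(pc[...,0]>x0)&(pc[...,0]<x1)&(pc[...,1]>y0)&(pc[...,1]<y1)
    n,l,s,_=cv2.connectedComponentsWithStats(m.astype(np.uint8))
    for k in range(1,n):
        if s[k,4]<80: continue
        q=pc[l==k][:,:2].astype(np.float32)*1000
        (c,sz,a)=cv2.minAreaRect(q); t=pc[(pc[...,2]>.045)&(pc[...,2]<.075)&(np.hypot(pc[...,0]-c[0]/1e3,pc[...,1]-c[1]/1e3)<.05)]
        if sz[0]<sz[1]: a+=90
        a=(a+90)%180-90
        print("rect",np.round(c,1),np.round(sz,1),"yaw of long %.1f"%a,"tab",np.round(t.mean(0)*1000,1) if len(t) else None,s[k,4])
E
python3 - <<'E'
from h import *
d=np.load("top0.npy"); pc=cloud("top",d); np.set_printoptions(suppress=True)
drives(pc,.03,.45)
def fit(name,m):
    q=pc[m].astype(np.float32)*1000; 
    if len(q)<5: print(name,len(q)); return
    c,s,a=cv2.minAreaRect(q[:,:2]); print(name,len(q),np.round(c,1),np.round(s,1),round(a,1),"z",np.round(np.median(q[:,2]),1))
X,Y,Z=pc[...,0],pc[...,1],pc[...,2]
R=(X>.5)&(X<.8)&(Y>.13)&(Y<.3)
fit("lever",R&(Z>.125)&(Z<.145)); fit("pipe",R&(Z>.09)&(Z<.11)); fit("base",R&(Z>.004)&(Z<.03))
C=(X>.45)&(X<.7)&(Y>-.35)&(Y<.05)
fit("backstop",C&(Z>.028)&(Z<.036)&(X>.62)); fit("plate",C&(Z>.037)&(Z<.043)); fit("knob",C&(Z>.085)&(Z<.1)); fit("bar",C&(Z>.023)&(Z<.036)&(X<.6)&(Y<-.09))
im=cv2.imread("pics/top0.png"); a=cv2.resize(im[110:215,215:290],None,fx=5.5,fy=5.5,interpolation=2); b=cv2.resize(im[150:235,310:380],None,fx=5.5,fy=5.5,interpolation=2)
b=cv2.copyMakeBorder(b,0,a.shape[0]-b.shape[0],0,0,0); cv2.imwrite("pics/c0.png",np.hstack([a,b])[:600,:800])
E
```

```text
rect [484.  367.6] [100.2  52. ] yaw of long 5.4 tab [483.9 365.8  58.6] 636
rect [491.2  69. ] [100.   49.7] yaw of long 5.1 tab [490.9  69.   59.5] 618
rect [467.5 169.4] [99.7 50.2] yaw of long 11.6 tab [467.4 169.2  58.3] 629
rect [434.6 257.7] [100.1  51.3] yaw of long 8.8 tab [434.5 256.5  58.4] 634Traceback (most recent call last):
  File "<stdin>", line 10, in <module>
  File "<stdin>", line 7, in fit
cv2.error: OpenCV(4.12.0) /io/opencv/modules/imgproc/src/convhull.cpp:143: error: (-215:Assertion failed) total >= 0 && (depth == CV_32F || depth == CV_32S) in function 'convexHull'
```

```bash
python3 - <<'E'
from h import *
d=np.load("top0.npy"); pc=cloud("top",d); np.set_printoptions(suppress=True)
def fit(name,m):
    q=np.ascontiguousarray(pc[m]*1000).astype(np.float32)
    if len(q)<5: print(name,len(q)); return
    c,s,a=cv2.minAreaRect(q[:,:2].copy()); print(name,len(q),np.round(c,1),np.round(s,1),round(a,1),"z",np.round(np.median(q[:,2]),1))
X,Y,Z=pc[...,0],pc[...,1],pc[...,2]
R=(X>.5)&(X<.8)&(Y>.13)&(Y<.3)
fit("lever",R&(Z>.125)&(Z<.145)); fit("pipe",R&(Z>.085)&(Z<.11)); fit("base",R&(Z>.004)&(Z<.03))
C=(X>.45)&(X<.7)&(Y>-.35)&(Y<.05)
fit("backstop",C&(Z>.028)&(Z<.036)&(X>.62)); fit("plate",C&(Z>.037)&(Z<.043)); fit("knob",C&(Z>.085)&(Z<.1)); fit("bar",C&(Z>.023)&(Z<.036)&(X<.6)&(Y<-.09))
im=cv2.imread("pics/top0.png"); a=cv2.resize(im[110:215,215:290],None,fx=5.5,fy=5.5,interpolation=2); b=cv2.resize(im[150:235,310:380],None,fx=5.5,fy=5.5,interpolation=2)
b=cv2.copyMakeBorder(b,0,a.shape[0]-b.shape[0],0,0,0); cv2.imwrite("pics/c0.png",np.hstack([a,b])[:600,:800])
E
```

```text
lever 317 [609.9 220.2] [ 20.1 122.6] 78.8 z 134.8
pipe 432 [665.4 209.1] [ 35.8 137.8] 77.9 z 102.2
base 1172 [649.8 215.4] [297.9 168.6] 0.2 z 8.0
backstop 496 [ 670.8 -190.1] [ 55.7 251.1] 0.6 z 31.8
plate 490 [ 589.5 -118.8] [121.7 344.4] 39.9 z 39.6
knob 38 [539.9 -42.4] [15.4 15.4] 88.2 z 92.2
bar 568 [ 552.5 -204.6] [ 91.9 229.2] 0.5 z 26.6
```

View pics/c0.png

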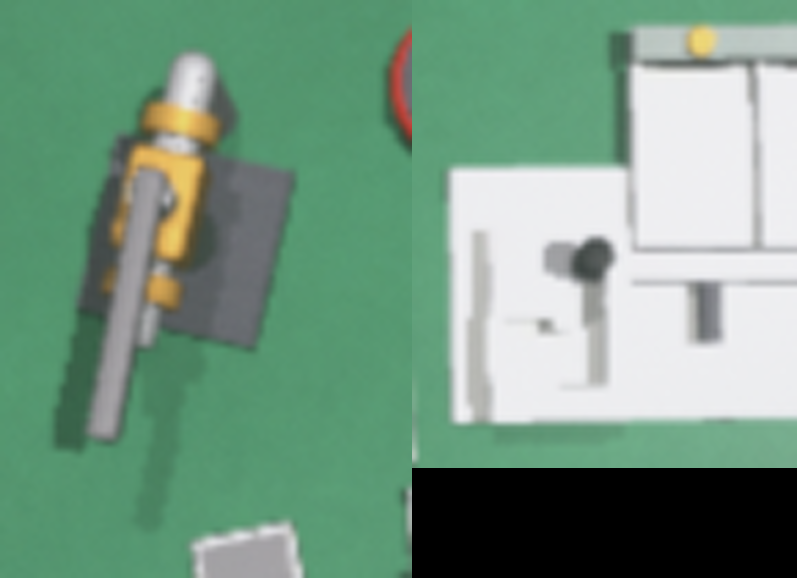

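Lever is about fully open, and the pipe's own yaw is about -12°. Now a move planner, then the approach to the lever.

```bash
cat > plan.py <<'E'
import numpy as np
from cell import robot
class P:
    """works out tool-frame rows from the measured pose; tool pointing down"""
    def __init__(s):
        st=robot.get_state(); s.p=np.array(st["eef_pos"])*1000; s.y=st["orientation"][2]; s.rows=[]
        print("t%.1f"%st["t"],np.round(s.p,1),"yaw%.1f"%s.y,"F",np.round(st["wrist_force"],1),"open%.1f grip%.1f"%(st["opening"]*1e3,st["grip_force"]))
    def to(s,x,y,z,yaw=None,g=0,step=48):
        T=np.array([x,y,z],float); yaw=s.y if yaw is None else yaw
        dy=(yaw-s.y+180)%360-180
        n=int(max(np.ceil(np.linalg.norm(T-s.p)/step),np.ceil(abs(dy)/8.5),1))
        for k in range(n):
            d=(T-s.p)/(n-k); a=round(-((yaw-s.y+180)%360-180)/(n-k),1)
            c,q=np.cos(np.radians(s.y)),np.sin(np.radians(s.y))
            r=np.round([c*d[0]+q*d[1], q*d[0]-c*d[1], -d[2]])
            s.p=s.p+[c*r[0]+q*r[1], q*r[0]-c*r[1], -r[2]]; s.y-=a
            s.rows.append("%g %g %g 0 0 %g %g"%(r[0]+0,r[1]+0,r[2]+0,a+0,g))
        return s
    def wait(s,n,g):
        s.rows+=["0 0 0 0 0 0 %g"%g]*n; return s
    def show(s):
        for i in range(0,len(s.rows),5): print("; ".join(s.rows[i:i+5]))
E
python3 - <<'E'
from plan import *
P().to(577,228,200,-11.2,0.5).to(577,228,111,None,0.6).wait(1,1).show()
E
```

```text
t1.3 [ 156.  -501.3  226.7] yaw17.3 F [-0.1  0.1  0.2] open92.1 grip0.0
34 -32 1 0 0 1.6 0.5; 33 -33 2 0 0 1.6 0.5; 33 -34 1 0 0 1.6 0.5; 32 -34 2 0 0 1.6 0.5; 31 -35 1 0 0 1.6 0.5
30 -36 2 0 0 1.6 0.5; 29 -37 1 0 0 1.6 0.5; 27 -38 2 0 0 1.6 0.5; 26 -39 1 0 0 1.6 0.5; 25 -39 2 0 0 1.6 0.5
24 -40 1 0 0 1.6 0.5; 23 -41 2 0 0 1.6 0.5; 22 -41 1 0 0 1.5 0.5; 21 -42 2 0 0 1.6 0.5; 20 -42 1 0 0 1.5 0.5
19 -43 2 0 0 1.6 0.5; 18 -43 1 0 0 1.5 0.5; 16 -44 2 0 0 1.6 0.5; 0 0 44 0 0 0 0.6; 0 0 45 0 0 0 0.6
0 0 0 0 0 0 1
```

{"method": "drive_tool", "body": {
  "increments": "34 -32 1 0 0 1.6 0.5; 33 -33 2 0 0 1.6 0.5; 33 -34 1 0 0 1.6 0.5; 32 -34 2 0 0 1.6 0.5; 31 -35 1 0 0 1.6 0.5"
}}

```text
t: 1.8
eef_pos: [0.2739, -0.2969, 0.2198]
orientation: [180.0, -0.0, 9.2]
wrist_force: [-0.3, -0.5, 0.4]
opening: 0.0563
grip_force: 0.0
```

{"method": "drive_tool", "body": {
  "increments": "30 -36 2 0 0 1.6 0.5; 29 -37 1 0 0 1.6 0.5; 27 -38 2 0 0 1.6 0.5; 26 -39 1 0 0 1.6 0.5; 25 -39 2 0 0 1.6 0.5"
}}

```text
t: 2.3
eef_pos: [0.3903, -0.0941, 0.2121]
orientation: [180.0, -0.1, 1.2]
wrist_force: [0.6, -1.1, 0.2]
opening: 0.0462
grip_force: 0.0
```

{"method": "drive_tool", "body": {
  "increments": "24 -40 1 0 0 1.6 0.5; 23 -41 2 0 0 1.6 0.5; 22 -41 1 0 0 1.5 0.5; 21 -42 2 0 0 1.6 0.5; 20 -42 1 0 0 1.5 0.5"
}}

```text
t: 2.8
eef_pos: [0.5069, 0.1086, 0.2046]
orientation: [180.0, -0.0, -6.5]
wrist_force: [0.4, -0.8, -0.4]
opening: 0.0457
grip_force: 0.0
```

{"method": "drive_tool", "body": {
  "increments": "19 -43 2 0 0 1.6 0.5; 18 -43 1 0 0 1.5 0.5; 16 -44 2 0 0 1.6 0.5; 0 0 0 0 0 0 0.5; 0 0 0 0 0 0 0.5"
}}

```text
t: 3.3
eef_pos: [0.5768, 0.2286, 0.1987]
orientation: [179.9, 0.1, -11.1]
wrist_force: [-0.1, 0.3, 0.3]
opening: 0.0459
grip_force: 0.0
```

{"method": "drive_tool", "body": {
  "increments": "0 0 44 0 0 0 0.5; 0 0 44 0 0 0 0.5; 0 0 0 0 0 0 1; 0 0 0 0 0 0 1; 0 0 0 0 0 0 1",
  "newtons": 10
}}

```text
t: 3.8
eef_pos: [0.5786, 0.2276, 0.1147]
orientation: [-179.9, -0.2, -11.3]
wrist_force: [0.3, 0.3, -0.0]
opening: 0.0263
grip_force: 0.0
```

```bash
python3 - <<'E'
from plan import *
p=P(); ax=np.array([661,211]); r=np.hypot(*(p.p[:2]-ax)); a0=np.degrees(np.arctan2(*(p.p[:2]-ax)[::-1])); print(r,a0); y0=p.y
N=11
for k in range(1,N+1):
    a=a0+k*90/N; p.to(ax[0]+r*np.cos(np.radians(a)),ax[1]+r*np.sin(np.radians(a)),p.p[2],y0+k*90/N,1)
p.show()
E
```

```text
t3.8 [578.6 227.6 114.7] yaw-11.3 F [ 0.3  0.3 -0. ] open26.3 grip0.0
84.04566085385935 168.5902720429331
1 12 0 0 0 -8.2 1; 1 12 0 0 0 -8.2 1; 0 12 0 0 0 -8.1 1; 1 12 0 0 0 -8.2 1; 1 12 0 0 0 -8.2 1
1 12 0 0 0 -8.2 1; 1 12 0 0 0 -8.2 1; 1 12 0 0 0 -8.2 1; 1 12 0 0 0 -8.1 1; 0 12 0 0 0 -8.2 1
1 12 0 0 0 -8.2 1
```

Fingers not yet closed; let them finish.

{"method": "drive_tool", "body": {
  "increments": "0 0 3 0 0 0 1; 0 0 0 0 0 0 1; 0 0 0 0 0 0 1; 0 0 0 0 0 0 1"
}}

```text
t: 4.2
eef_pos: [0.5781, 0.2281, 0.1105]
orientation: [-179.9, -0.2, -11.2]
wrist_force: [-0.1, -0.4, 7.1]
opening: 0.0137
grip_force: 10.0
```

{"method": "drive_tool", "body": {
  "increments": "1 12 0 0 0 -8.2 1; 1 12 0 0 0 -8.2 1; 0 12 0 0 0 -8.1 1; 1 12 0 0 0 -8.2 1; 1 12 0 0 0 -8.2 1"
}}

```text
t: 4.7
eef_pos: [0.5875, 0.1696, 0.1105]
orientation: [179.9, -0.2, 30.0]
wrist_force: [1.7, 1.1, 3.4]
opening: 0.0141
grip_force: 10.1
```

{"method": "drive_tool", "body": {
  "increments": "1 12 0 0 0 -8.2 1; 1 12 0 0 0 -8.2 1; 1 12 0 0 0 -8.2 1; 1 12 0 0 0 -8.1 1; 0 12 0 0 0 -8.2 1"
}}

```text
t: 5.2
eef_pos: [0.6324, 0.1305, 0.1104]
orientation: [179.9, 0.0, 70.9]
wrist_force: [0.4, 0.8, 5.4]
opening: 0.0143
grip_force: 10.2
```

{"method": "drive_tool", "body": {
  "increments": "1 8 0 0 0 -5 1; 0 0 0 0 0 0 1"
}}

```text
t: 5.4
eef_pos: [0.6413, 0.1278, 0.1104]
orientation: [179.8, 0.1, 75.7]
wrist_force: [1.4, -5.9, 5.9]
opening: 0.0139
grip_force: 10.0
```

{"method": "drive_tool", "body": {
  "increments": "0 3 0 0 0 -2 1; 0 0 0 0 0 0 1"
}}

```text
t: 5.6
eef_pos: [0.6436, 0.1272, 0.1104]
orientation: [179.8, 0.1, 77.6]
wrist_force: [0.1, -7.3, 5.3]
opening: 0.0142
grip_force: 10.0
```

{"method": "drive_tool", "body": {
  "increments": "0 4 0 0 0 -2 1; 0 0 0 0 0 0 1"
}}

```text
t: 5.8
eef_pos: [0.6457, 0.1269, 0.1101]
orientation: [-180.0, 0.1, 79.6]
wrist_force: [-5.5, -5.6, 8.4]
opening: 0.0143
grip_force: 10.0
```

{"method": "drive_tool", "body": {
  "increments": "0 4 0 0 0 0 1; 0 0 0 0 0 0 1"
}}

```text
t: 6.0
eef_pos: [0.6459, 0.1272, 0.1092]
orientation: [-179.4, 0.2, 79.6]
wrist_force: [-17.4, -3.0, 11.9]
opening: 0.0141
grip_force: 9.9
```

{"method": "drive_tool", "body": {
  "increments": "0 -3 0 0 0 0 0.5; 0 0 0 0 0 0 0.5; 0 0 0 0 0 0 0.5; 0 0 -50 0 0 0 0.5; 0 0 -30 0 0 0 0.5"
}}

```text
t: 6.5
eef_pos: [0.648, 0.1281, 0.1909]
orientation: [179.9, -0.0, 79.6]
wrist_force: [0.0, -0.9, 1.9]
opening: 0.0454
grip_force: 0.0
```

```bash
python3 - <<'E'
from plan import *
P().to(540,-43,150,90,.5).show()
from h import *
i,d=robot.capture("top"); cv2.imwrite("pics/top1.png",i)
pc=cloud("top",d); X,Y,Z=pc[...,0],pc[...,1],pc[...,2]
q=np.ascontiguousarray(pc[(X>.5)&(X<.8)&(Y>.08)&(Y<.3)&(Z>.12)&(Z<.142)]*1000).astype(np.float32); print(len(q),len(q)>5 and cv2.minAreaRect(q[:,:2].copy()))
marks(["lever_grip","valve_axis"],"top")
robot.capture("side"); marks(["lever_grip"],"side")
E
```

```text
t6.5 [648.  128.1 190.9] yaw79.6 F [ 0.  -0.9  1.9] open45.4 grip0.0
-38 -15 8 0 0 -2.1 0.5; -37 -16 8 0 0 -2.1 0.5; -36 -18 8 0 0 -2.1 0.5; -36 -19 8 0 0 -2.1 0.5; -34 -21 9 0 0 -2 0.5
68 ((651.4730224609375, 159.42611694335938), (121.1711654663086, 18.923492431640625), 79.59153747558594)
top lever_grip []
top valve_axis [([660, 211, 129], 0.8)]
side lever_grip [([646, 130, 127], 0.72)]
```

{"method": "drive_tool", "body": {
  "increments": "-38 -15 8 0 0 -2.1 0.5; -37 -16 8 0 0 -2.1 0.5; -36 -18 8 0 0 -2.1 0.5; -36 -19 8 0 0 -2.1 0.5; -34 -21 9 0 0 -2 0.5"
}}

```text
t: 7.25
eef_pos: [0.537, -0.0436, 0.1459]
orientation: [-179.9, -0.0, 90.1]
wrist_force: [1.1, -0.2, 0.2]
opening: 0.0459
grip_force: 0.0
```

{"method": "drive_tool", "body": {
  "increments": "0 0 34 0 0 0 0.5; 0 0 34 0 0 0 0.5; 0 0 30 0 0 0 0.5; 0 0 0 0 0 0 1; 0 0 0 0 0 0 1",
  "newtons": 25
}}

```text
t: 7.75
eef_pos: [0.5383, -0.0424, 0.0491]
orientation: [-179.9, -0.0, 90.0]
wrist_force: [-0.2, -0.5, 1.0]
opening: 0.0345
grip_force: 0.0
```

{"method": "drive_tool", "body": {
  "increments": "0 0 0 0 0 0 1; 0 0 0 0 0 0 1; 0 0 0 0 0 0 1"
}}

```text
t: 8.05
eef_pos: [0.5412, -0.0428, 0.0512]
orientation: [179.7, 0.1, 90.0]
wrist_force: [5.3, 0.3, -3.8]
opening: 0.0175
grip_force: 25.0
```

{"method": "drive_tool", "body": {
  "increments": "0 -11 0 0 0 0 1; 0 -11 0 0 0 0 1; 0 -11 0 0 0 0 1; 0 -10 0 0 0 0 1; 0 0 0 0 0 0 1"
}}

```text
t: 8.55
eef_pos: [0.499, -0.0432, 0.0513]
orientation: [179.5, 0.1, 90.0]
wrist_force: [11.2, -1.1, -7.9]
opening: 0.0176
grip_force: 25.0
```

{"method": "drive_tool", "body": {
  "increments": "9 0 0 0 0 0 1; 9 0 0 0 0 0 1; 8 0 0 0 0 0 1; 0 0 0 0 0 0 1"
}}

```text
t: 8.95
eef_pos: [0.5, -0.0166, 0.0513]
orientation: [179.5, 0.1, 90.0]
wrist_force: [11.0, -1.1, -7.7]
opening: 0.0174
grip_force: 25.0
```

{"method": "drive_tool", "body": {
  "increments": "0 4 0 0 0 0 1; 0 4 0 0 0 0 1; 0 3 0 0 0 0 1; 0 0 0 0 0 0 1"
}}

```text
t: 9.35
eef_pos: [0.5103, -0.0172, 0.0513]
orientation: [179.6, 0.1, 90.0]
wrist_force: [7.8, -2.7, -5.3]
opening: 0.0176
grip_force: 25.0
```

{"method": "drive_tool", "body": {
  "increments": "0 2 0 0 0 0 1; 0 0 0 0 0 0 1"
}}

```text
t: 9.55
eef_pos: [0.5105, -0.0172, 0.0511]
orientation: [179.8, 0.1, 90.0]
wrist_force: [3.8, -2.3, 2.7]
opening: 0.0176
grip_force: 25.0
```

{"method": "drive_tool", "body": {
  "increments": "0 0 0 0 0 0 0.6; 0 0 0 0 0 0 0.6; 0 0 0 0 0 0 0.6; 0 0 -45 0 0 0 0.6; 0 0 -50 0 0 0 0.6"
}}

```text
t: 10.05
eef_pos: [0.507, -0.0161, 0.144]
orientation: [-179.7, -0.1, 90.0]
wrist_force: [1.5, -0.5, 0.1]
opening: 0.0363
grip_force: 0.0
```

{"method": "drive_tool", "body": {
  "increments": "-50 0 -10 0 0 0 0.6; -50 0 0 0 0 0 0.6; -50 0 0 0 0 0 0.6; -50 0 0 0 0 0 0.6"
}}

```text
t: 10.45
eef_pos: [0.5083, -0.217, 0.1546]
orientation: [-180.0, -0.0, 90.0]
wrist_force: [1.4, -1.0, 0.4]
opening: 0.0366
grip_force: 0.0
```

```bash
python3 - <<'E'
from h import *
from plan import P
P()
i,d=robot.capture("top"); cv2.imwrite("pics/top2.png",cv2.resize(i[90:270,130:470],None,fx=2.35,fy=2.35)); pc=cloud("top",d)
drives(pc,.03,.45); X,Y,Z=pc[...,0],pc[...,1],pc[...,2]
m=(X>.45)&(X<.6)&(Y>-.08)&(Y<.05)&(Z>.085)&(Z<.1); print("knob",pc[m].mean(0)*1000)
# cradle: dividers (12 high), backstop front face, bar front face along x at each bay
for y in (-.283,-.221,-.159,-.097):
    q=pc[(abs(Y-y)<.012)&(X>.48)&(X<.68)&(Z<.05)]; fl=q[(q[:,2]>.004)&(q[:,2]<.0105)]; print(y,"floor x",np.percentile(fl[:,0],[1,99])*1000)
for x in (.57,.60,.63):
    q=pc[(abs(X-x)<.006)&(Y>-.33)&(Y<-.05)&(Z>.0105)&(Z<.02)]; print(x,np.round(np.sort(q[:,1]*1000)).astype(int).tolist())
bs=pc[(Z>.026)&(X>.6)&(X<.68)&(Y>-.32)&(Y<-.06)&(Z<.04)]*1000; print("backstop y",np.percentile(bs[:,1],[1,99]))
E
```

```text
t10.4 [ 508.3 -217.   154.6] yaw90.0 F [ 1.4 -1.   0.4] open36.6 grip0.0
rect [484.  367.3] [99.9 51.3] yaw of long 4.8 tab [483.8 365.7  59. ] 629
rect [491.2  68.8] [99.8 49.6] yaw of long 4.9 tab [491.   69.5  59.1] 614
rect [467.5 169.5] [99.8 50.5] yaw of long 11.7 tab [467.3 168.7  58.4] 626
rect [434.6 257.9] [99.9 51.1] yaw of long 9.3 tab [434.5 256.3  58.1] 628
knob [508.11628204 -17.42330481  91.01629861]
-0.283 floor x [642.66424884 678.86993917]
-0.221 floor x [480.7046538  674.18134555]
-0.159 floor x [480.10070613 641.84837126]
-0.097 floor x [484.91416811 641.23996719]
0.57 [-228, -228, -214, -194, -194, -193, -191, -191, -189, -173, -168, -162, -162, -157, -149, -148, -143, -140, -131, -129, -129, -129, -116, -116, -113, -110, -108, -102, -97, -80, -69, -69, -69, -69, -67, -67, -67, -66]
0.6 [-266, -236, -225, -223, -209, -206, -205, -201, -201, -194, -194, -191, -191, -176, -176, -165, -165, -146, -146, -132, -131, -131, -128, -124, -121, -119, -116, -115, -108, -102, -78, -75, -75, -72, -69, -66, -66, -66]
0.63 [-231, -230, -227, -225, -223, -220, -217, -217, -217, -214, -214, -211, -209, -206, -203, -201, -195, -194, -191, -189, -189, -189, -189, -189, -187, -184, -162, -162, -159, -154, -149, -143, -143, -135, -132, -131, -131, -131, -129, -129, -128, -127, -124, -116, -110, -107, -105, -102, -99, -97, -94, -86, -86, -83, -80, -75, -72, -72, -69, -69, -69, -66, -66, -66]
backstop y [-313.37521915  -67.38588378]
```

View pics/top2.png

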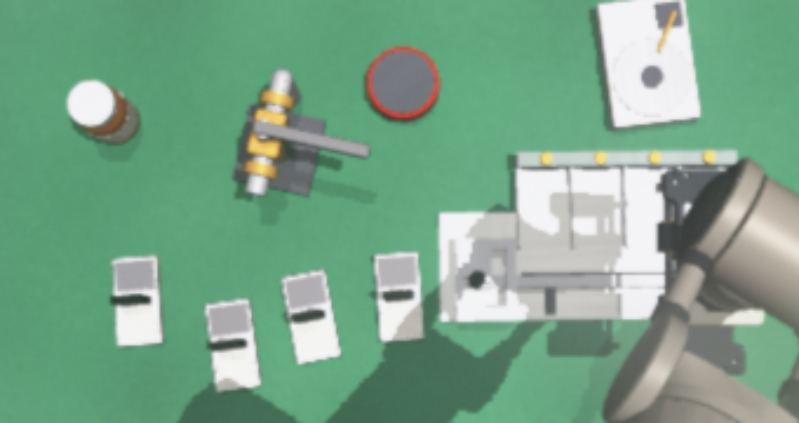

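Valve shut, handle parked in the notch at (508,-17), four carriers unmoved. Fetching the nearest one.

```bash
python3 - <<'E'
from plan import *
P().to(491,69,120,95,.5).to(491,69,23,None,.5).wait(4,1).to(491,69,137,None,1,40).to(584,-98,137,90.5,1).to(584,-98,60,None,1,40).show()
E
```

```text
t10.5 [ 508.4 -224.8  154.5] yaw89.8 F [-0.1 -6.4 -0.8] open36.8 grip0.0
42 -3 5 0 0 -0.7 0.5; 42 -2 5 0 0 -0.8 0.5; 42 -1 5 0 0 -0.7 0.5; 42 -1 5 0 0 -0.8 0.5; 42 -1 5 0 0 -0.7 0.5
42 0 5 0 0 -0.8 0.5; 42 1 5 0 0 -0.7 0.5; 0 0 32 0 0 0 0.5; 0 0 32 0 0 0 0.5; 0 0 33 0 0 0 0.5
0 0 0 0 0 0 1; 0 0 0 0 0 0 1; 0 0 0 0 0 0 1; 0 0 0 0 0 0 1; 0 0 -38 0 0 0 1
0 0 -38 0 0 0 1; 0 0 -38 0 0 0 1; -44 20 0 0 0 1.1 1; -43 20 0 0 0 1.1 1; -43 21 0 0 0 1.1 1
-42 22 0 0 0 1.2 1; 0 0 38 0 0 0 1; 0 0 39 0 0 0 1
```

{"method": "drive_tool", "body": {
  "increments": "42 -3 5 0 0 -0.7 0.5; 42 -2 5 0 0 -0.8 0.5; 42 -1 5 0 0 -0.7 0.5; 42 -1 5 0 0 -0.8 0.5; 42 -1 5 0 0 -0.7 0.5"
}}

```text
t: 11.0
eef_pos: [0.4946, -0.004, 0.1291]
orientation: [-180.0, -0.0, 93.7]
wrist_force: [-0.0, 0.4, -0.5]
opening: 0.0459
grip_force: 0.0
```

{"method": "drive_tool", "body": {
  "increments": "42 0 5 0 0 -0.8 0.5; 42 1 5 0 0 -0.7 0.5; 0 0 0 0 0 0 0.5; 0 0 0 0 0 0 0.5"
}}

```text
t: 11.4
eef_pos: [0.4899, 0.0789, 0.1192]
orientation: [-179.9, 0.0, 95.3]
wrist_force: [1.0, -0.6, 0.4]
opening: 0.0459
grip_force: 0.0
```

{"method": "drive_tool", "body": {
  "increments": "-10 0 32 0 0 0 0.5; 0 0 32 0 0 0 0.5; 0 0 32 0 0 0 0.5; 0 0 0 0 0 0 1; 0 0 0 0 0 0 1",
  "newtons": 30
}}

```text
t: 11.9
eef_pos: [0.4915, 0.067, 0.0238]
orientation: [-180.0, 0.0, 95.1]
wrist_force: [0.9, -0.0, 0.6]
opening: 0.0343
grip_force: 0.0
```

{"method": "drive_tool", "body": {
  "increments": "0 0 0 0 0 0 1; 0 0 0 0 0 0 1; 0 0 0 0 0 0 1"
}}

```text
t: 12.2
eef_pos: [0.4924, 0.068, 0.0248]
orientation: [179.8, 0.0, 95.2]
wrist_force: [1.4, -0.2, 1.5]
opening: 0.0102
grip_force: 0.5
```

{"method": "drive_tool", "body": {
  "increments": "0 0 -38 0 0 0 1; 0 0 -38 0 0 0 1; 0 0 -38 0 0 0 1; 0 0 0 0 0 0 1; 0 0 0 0 0 0 1"
}}

```text
t: 12.7
eef_pos: [0.4915, 0.0681, 0.1383]
orientation: [179.9, 0.0, 95.2]
wrist_force: [-0.7, -0.2, -1.6]
opening: 0.01
grip_force: 30.0
```

```bash
python3 - <<'E'
from plan import *
P().to(584,-98,137,90.5,1).wait(2,1).to(584,-98,60,None,1,40).wait(2,1).show()
E
```

```text
t12.7 [491.5  68.1 138.3] yaw95.2 F [-0.7 -0.2 -1.6] open10.0 grip30.0
-43 19 0 0 0 1.2 1; -43 20 0 0 0 1.2 1; -43 21 1 0 0 1.2 1; -42 23 0 0 0 1.1 1; 0 0 0 0 0 0 1
0 0 0 0 0 0 1; 0 0 39 0 0 0 1; 0 0 38 0 0 0 1; 0 0 0 0 0 0 1; 0 0 0 0 0 0 1
```

{"method": "drive_tool", "body": {
  "increments": "-43 19 0 0 0 1.2 1; -43 20 0 0 0 1.2 1; -43 21 1 0 0 1.2 1; -42 23 0 0 0 1.1 1; 0 0 0 0 0 0 1"
}}

```text
t: 13.2
eef_pos: [0.5857, -0.1029, 0.1341]
orientation: [-180.0, 0.1, 90.2]
wrist_force: [-0.4, 0.2, -2.9]
opening: 0.0095
grip_force: 30.0
```

{"method": "drive_tool", "body": {
  "increments": "0 0 0 0 0 0 1; 0 0 39 0 0 0 1; 0 0 38 0 0 0 1; 0 0 0 0 0 0 1; 0 0 0 0 0 0 1"
}}

```text
t: 13.7
eef_pos: [0.5835, -0.0966, 0.0593]
orientation: [-179.9, -0.0, 90.6]
wrist_force: [0.8, -0.4, -1.7]
opening: 0.0096
grip_force: 30.0
```

```bash
python3 - <<'E'
from plan import *
P()
from h import *
i,d=robot.capture("side"); cv2.imwrite("pics/s3.png",cv2.resize(i[110:240,250:400],None,fx=4.5,fy=4.5))
E
```

```text
t13.7 [583.5 -96.6  59.3] yaw90.6 F [ 0.8 -0.4 -1.7] open9.6 grip30.0
```

View pics/s3.png

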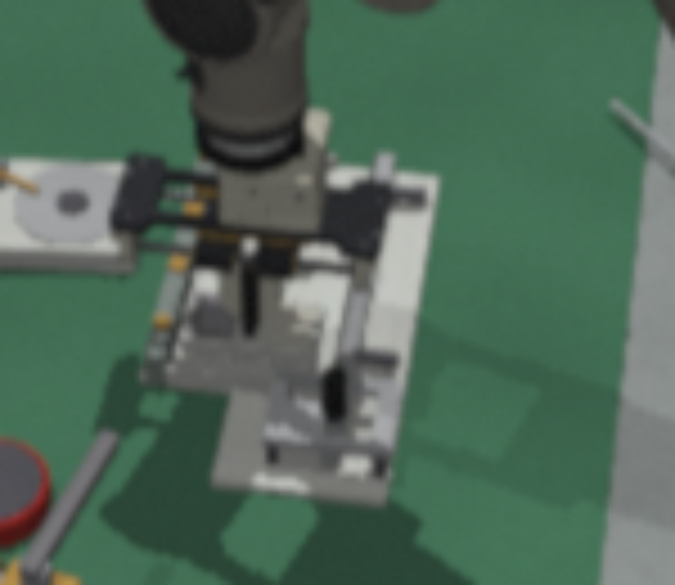

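The carrier hangs level over bay 4 at about (245,320), between bar and backstop. Lowering it.

{"method": "drive_tool", "body": {
  "increments": "-1 0 9 0 0 0 1; 0 0 9 0 0 0 1; 0 0 7 0 0 0 1; 0 0 0 0 0 0 1; 0 0 0 0 0 0 1"
}}

```text
t: 14.25
eef_pos: [0.5843, -0.0989, 0.0344]
orientation: [-180.0, -0.0, 90.5]
wrist_force: [-0.2, -0.4, -1.1]
opening: 0.0098
grip_force: 30.0
```

{"method": "drive_tool", "body": {
  "increments": "0 0 2 0 0 0 1; 0 0 0 0 0 0 0.7; 0 0 0 0 0 0 0.7; 0 0 -10 0 0 0 0.7; 0 0 -40 0 0 0 0.7"
}}

```text
t: 14.75
eef_pos: [0.5819, -0.0981, 0.08]
orientation: [-179.6, -0.1, 90.5]
wrist_force: [-0.5, 0.3, -0.5]
opening: 0.027
grip_force: 0.0
```

{"method": "drive_tool", "body": {
  "increments": "0 0 -40 0 0 0 0.6; 0 0 0 0 0 0 0.5; 0 0 0 0 0 0 0.5"
}}

```text
t: 15.05
eef_pos: [0.585, -0.099, 0.1244]
orientation: [179.8, 0.1, 90.5]
wrist_force: [-0.5, -0.4, -0.6]
opening: 0.0444
grip_force: 0.0
```

```bash
python3 - <<'E'
from plan import *
from h import *
i,d=robot.capture("top"); drives(cloud("top",d),.03,.45)
P().to(467.5,169,120,101.6,.5).wait(2,.5).show()
E
```

```text
rect [484.  367.3] [99.9 51.9] yaw of long 5.4 tab [483.9 366.3  57.5] 632
rect [467.5 169.3] [99.9 50.4] yaw of long 12.0 tab [467.3 168.7  58.2] 619
rect [434.5 257.6] [99.9 50.1] yaw of long 8.7 tab [434.5 256.6  59.1] 635
t15.1 [584.1 -98.8 122.9] yaw90.5 F [ 0.8 -0.7 -0.8] open45.1 grip0.0
38 -16 0 0 0 -1.6 0.5; 39 -15 0 0 0 -1.6 0.5; 39 -14 1 0 0 -1.6 0.5; 40 -13 0 0 0 -1.6 0.5; 40 -12 1 0 0 -1.6 0.5
40 -11 0 0 0 -1.6 0.5; 41 -10 1 0 0 -1.5 0.5; 0 0 0 0 0 0 0.5; 0 0 0 0 0 0 0.5
```

{"method": "drive_tool", "body": {
  "increments": "38 -16 0 0 0 -1.6 0.5; 39 -15 0 0 0 -1.6 0.5; 39 -14 1 0 0 -1.6 0.5; 40 -13 0 0 0 -1.6 0.5; 40 -12 1 0 0 -1.6 0.5"
}}

```text
t: 15.6
eef_pos: [0.5001, 0.0937, 0.1193]
orientation: [-179.9, -0.0, 98.5]
wrist_force: [0.5, 0.5, 0.1]
opening: 0.0459
grip_force: 0.0
```

{"method": "drive_tool", "body": {
  "increments": "40 -11 0 0 0 -1.6 0.5; 41 -10 1 0 0 -1.5 0.5; 0 0 0 0 0 0 0.5; 0 0 0 0 0 0 0.5"
}}

```text
t: 16.0
eef_pos: [0.4671, 0.1693, 0.1187]
orientation: [-179.9, 0.0, 101.7]
wrist_force: [0.3, -1.0, 0.3]
opening: 0.0459
grip_force: 0.0
```

{"method": "drive_tool", "body": {
  "increments": "0 0 32 0 0 0 0.5; 0 0 32 0 0 0 0.5; 0 0 30 0 0 0 0.5; 0 0 0 0 0 0 0.5"
}}

```text
t: 16.4
eef_pos: [0.4657, 0.1669, 0.0219]
orientation: [-179.5, 0.0, 101.5]
wrist_force: [-0.1, 0.2, 0.4]
opening: 0.0459
grip_force: 0.0
```

{"method": "drive_tool", "body": {
  "increments": "0 0 0 0 0 0 1; 0 0 0 0 0 0 1; 0 0 0 0 0 0 1; 0 0 0 0 0 0 1; 0 0 0 0 0 0 1"
}}

```text
t: 16.9
eef_pos: [0.4686, 0.1691, 0.0263]
orientation: [179.9, 0.0, 101.6]
wrist_force: [1.7, 0.2, 0.7]
opening: 0.0109
grip_force: 0.5
```

{"method": "drive_tool", "body": {
  "increments": "0 0 -38 0 0 0 1; 0 0 -38 0 0 0 1; 0 0 -38 0 0 0 1; 0 0 0 0 0 0 1; 0 0 0 0 0 0 1"
}}

```text
t: 17.4
eef_pos: [0.468, 0.169, 0.14]
orientation: [179.9, 0.0, 101.6]
wrist_force: [-0.4, 1.5, -1.8]
opening: 0.01
grip_force: 30.0
```

```bash
python3 - <<'E'
from plan import *
P().to(584,-160,137,90.5,1).wait(2,1).to(584,-160,62,None,1,40).wait(2,1).show()
E
```

```text
t17.4 [468. 169. 140.] yaw101.6 F [-0.4  1.5 -1.8] open10.0 grip30.0
-43 6 0 0 0 1.4 1; -43 7 0 0 0 1.4 1; -43 8 1 0 0 1.4 1; -43 9 0 0 0 1.4 1; -42 10 1 0 0 1.4 1
-42 11 0 0 0 1.4 1; -42 12 1 0 0 1.4 1; -42 14 0 0 0 1.3 1; 0 0 0 0 0 0 1; 0 0 0 0 0 0 1
0 0 38 0 0 0 1; 0 0 37 0 0 0 1; 0 0 0 0 0 0 1; 0 0 0 0 0 0 1
```

{"method": "drive_tool", "body": {
  "increments": "-43 6 0 0 0 1.4 1; -43 7 0 0 0 1.4 1; -43 8 1 0 0 1.4 1; -43 9 0 0 0 1.4 1; -42 10 1 0 0 1.4 1"
}}

```text
t: 17.9
eef_pos: [0.5394, -0.038, 0.1355]
orientation: [-179.8, -0.1, 94.5]
wrist_force: [0.5, 1.2, -0.8]
opening: 0.0103
grip_force: 30.0
```

{"method": "drive_tool", "body": {
  "increments": "-42 11 0 0 0 1.4 1; -42 12 1 0 0 1.4 1; -42 14 0 0 0 1.3 1; 0 0 0 0 0 0 1; 0 0 0 0 0 0 1"
}}

```text
t: 18.4
eef_pos: [0.583, -0.1607, 0.134]
orientation: [-179.8, -0.1, 90.4]
wrist_force: [-0.3, 0.3, -2.3]
opening: 0.0101
grip_force: 30.0
```

{"method": "drive_tool", "body": {
  "increments": "0 0 38 0 0 0 1; 0 0 37 0 0 0 1; 0 0 0 0 0 0 1; 0 0 0 0 0 0 1"
}}

```text
t: 18.8
eef_pos: [0.5836, -0.159, 0.0612]
orientation: [-179.9, -0.1, 90.6]
wrist_force: [0.3, -0.7, -0.8]
opening: 0.0098
grip_force: 30.0
```

```bash
python3 - <<'E'
from plan import *
from h import *
P()
i,d=robot.capture("side"); marks(["drive1_mid"],"side"); cv2.imwrite("pics/s4.png",cv2.resize(i[110:240,250:400],None,fx=4.5,fy=4.5))
E
```

```text
t18.8 [ 583.6 -159.    61.2] yaw90.6 F [ 0.3 -0.7 -0.8] open9.8 grip30.0
side drive1_mid [([486, 366, 33], 0.97), ([510, -14, 72], 0.19)]
```

View pics/s4.png

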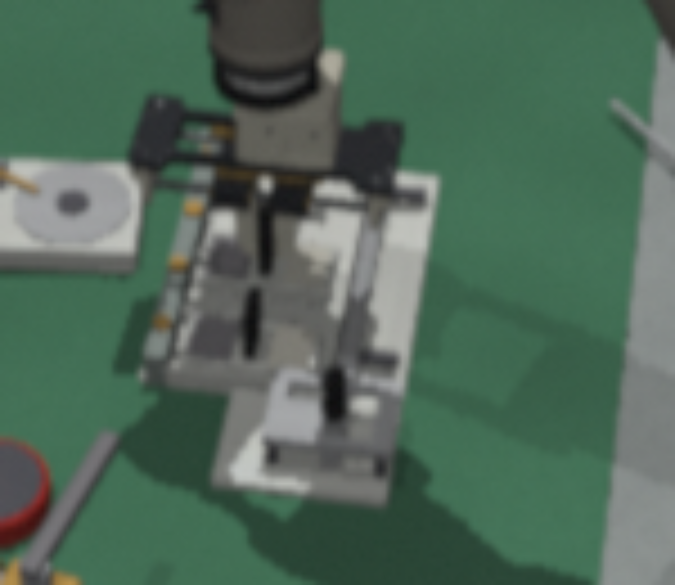

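First carrier lies flat in bay 4 at (250,320); the second hangs over bay 3 at (265,235).

{"method": "drive_tool", "body": {
  "increments": "-1 0 9 0 0 0 1; 0 0 9 0 0 0 1; 0 0 8 0 0 0 1; 0 0 0 0 0 0 1; 0 0 1 0 0 0 1"
}}

```text
t: 19.4
eef_pos: [0.5841, -0.1614, 0.0343]
orientation: [-180.0, -0.0, 90.5]
wrist_force: [-0.5, 0.3, -1.5]
opening: 0.0098
grip_force: 30.0
```

{"method": "drive_tool", "body": {
  "increments": "0 0 1 0 0 0 1; 0 0 0 0 0 0 0.7; 0 0 0 0 0 0 0.7; 0 0 -10 0 0 0 0.7; 0 0 -40 0 0 0 0.7"
}}

```text
t: 19.9
eef_pos: [0.5817, -0.1604, 0.0807]
orientation: [-179.6, -0.2, 90.5]
wrist_force: [-0.1, 0.3, 0.5]
opening: 0.0271
grip_force: 0.0
```

{"method": "drive_tool", "body": {
  "increments": "0 0 -40 0 0 0 0.6; 0 0 0 0 0 0 0.5; 0 0 0 0 0 0 0.5"
}}

```text
t: 20.2
eef_pos: [0.5848, -0.1616, 0.1252]
orientation: [179.8, 0.1, 90.5]
wrist_force: [0.2, -0.8, -0.5]
opening: 0.0447
grip_force: 0.0
```

```bash
python3 - <<'E'
from plan import *
from h import *
i,d=robot.capture("top"); drives(cloud("top",d),.03,.45)
P().to(434.5,257,120,98.9,.5).wait(2,.5).show()
E
```

```text
rect [484.1 367.3] [100.   51.2] yaw of long 4.8 tab [483.9 365.9  58.3] 629
rect [434.6 257.7] [100.3  51. ] yaw of long 8.3 tab [434.5 256.8  58.3] 636
t20.2 [ 584.  -161.2  123.7] yaw90.5 F [-0.5 -1.  -0.1] open45.5 grip0.0
42 -15 0 0 0 -0.8 0.5; 42 -14 0 0 0 -0.8 0.5; 42 -13 0 0 0 -0.9 0.5; 43 -13 1 0 0 -0.8 0.5; 43 -12 0 0 0 -0.9 0.5
43 -11 1 0 0 -0.8 0.5; 43 -11 0 0 0 -0.9 0.5; 43 -10 1 0 0 -0.8 0.5; 43 -10 0 0 0 -0.9 0.5; 44 -9 1 0 0 -0.8 0.5
0 0 0 0 0 0 0.5; 0 0 0 0 0 0 0.5
```

{"method": "drive_tool", "body": {
  "increments": "42 -15 0 0 0 -0.8 0.5; 42 -14 0 0 0 -0.8 0.5; 42 -13 0 0 0 -0.9 0.5; 43 -13 1 0 0 -0.8 0.5; 43 -12 0 0 0 -0.9 0.5"
}}

```text
t: 20.75
eef_pos: [0.5075, 0.0496, 0.1211]
orientation: [-179.8, -0.0, 94.7]
wrist_force: [0.9, 1.4, 0.3]
opening: 0.0458
grip_force: 0.0
```

{"method": "drive_tool", "body": {
  "increments": "43 -11 1 0 0 -0.8 0.5; 43 -11 0 0 0 -0.9 0.5; 43 -10 1 0 0 -0.8 0.5; 43 -10 0 0 0 -0.9 0.5; 44 -9 1 0 0 -0.8 0.5"
}}

```text
t: 21.25
eef_pos: [0.433, 0.2583, 0.1183]
orientation: [-179.9, 0.0, 98.9]
wrist_force: [1.3, 0.1, 0.8]
opening: 0.046
grip_force: 0.0
```

{"method": "drive_tool", "body": {
  "increments": "0 0 0 0 0 0 0.5; 0 0 32 0 0 0 0.5; 0 0 32 0 0 0 0.5; 0 0 30 0 0 0 0.5; 0 0 0 0 0 0 0.5"
}}

```text
t: 21.75
eef_pos: [0.4316, 0.2551, 0.0215]
orientation: [-179.5, 0.1, 98.9]
wrist_force: [0.0, -0.8, 0.2]
opening: 0.0459
grip_force: 0.0
```

{"method": "drive_tool", "body": {
  "increments": "0 0 0 0 0 0 1; 0 0 0 0 0 0 1; 0 0 0 0 0 0 1; 0 0 0 0 0 0 1; 0 0 0 0 0 0 1"
}}

```text
t: 22.25
eef_pos: [0.4352, 0.2573, 0.0263]
orientation: [179.9, -0.0, 98.9]
wrist_force: [2.1, 0.3, 0.6]
opening: 0.0106
grip_force: 0.5
```

{"method": "drive_tool", "body": {
  "increments": "0 0 -38 0 0 0 1; 0 0 -38 0 0 0 1; 0 0 -38 0 0 0 1; 0 0 0 0 0 0 1; 0 0 0 0 0 0 1"
}}

```text
t: 22.75
eef_pos: [0.4347, 0.2572, 0.14]
orientation: [179.9, -0.0, 98.9]
wrist_force: [0.2, -0.1, -1.8]
opening: 0.0101
grip_force: 30.0
```

```bash
python3 - <<'E'
from plan import *
P().to(584,-222,139,90.5,1).wait(2,1).to(584,-222,62,None,1,40).wait(2,1).show()
E
```

```text
t22.8 [434.7 257.2 140. ] yaw98.9 F [ 0.2 -0.1 -1.8] open10.1 grip30.0
-45 7 0 0 0 0.8 1; -45 7 0 0 0 0.8 1; -45 8 0 0 0 0.8 1; -45 9 0 0 0 0.7 1; -45 9 0 0 0 0.8 1
-45 10 0 0 0 0.7 1; -44 10 0 0 0 0.8 1; -44 11 0 0 0 0.7 1; -44 11 0 0 0 0.8 1; -44 12 1 0 0 0.7 1
-44 13 0 0 0 0.8 1; 0 0 0 0 0 0 1; 0 0 0 0 0 0 1; 0 0 39 0 0 0 1; 0 0 38 0 0 0 1
0 0 0 0 0 0 1; 0 0 0 0 0 0 1
```

{"method": "drive_tool", "body": {
  "increments": "-45 7 0 0 0 0.8 1; -45 7 0 0 0 0.8 1; -45 8 0 0 0 0.8 1; -45 9 0 0 0 0.7 1; -45 9 0 0 0 0.8 1"
}}

```text
t: 23.25
eef_pos: [0.5021, 0.0373, 0.1376]
orientation: [-179.8, -0.0, 95.0]
wrist_force: [1.2, -0.1, -1.3]
opening: 0.0098
grip_force: 30.0
```

{"method": "drive_tool", "body": {
  "increments": "-45 10 0 0 0 0.7 1; -44 10 0 0 0 0.8 1; -44 11 0 0 0 0.7 1; -44 11 0 0 0 0.8 1; -44 12 1 0 0 0.7 1"
}}

```text
t: 23.75
eef_pos: [0.5696, -0.1798, 0.1363]
orientation: [-179.8, -0.1, 91.2]
wrist_force: [0.9, 0.5, -1.4]
opening: 0.0099
grip_force: 30.0
```

{"method": "drive_tool", "body": {
  "increments": "-44 13 0 0 0 0.8 1; 0 0 0 0 0 0 1; 0 0 0 0 0 0 1; 0 0 39 0 0 0 1; 0 0 36 0 0 0 1"
}}

```text
t: 24.25
eef_pos: [0.584, -0.2204, 0.0624]
orientation: [-180.0, -0.0, 90.6]
wrist_force: [0.1, -0.3, -1.8]
opening: 0.0096
grip_force: 30.0
```

{"method": "drive_tool", "body": {
  "increments": "0 0 0 0 0 0 1; 0 0 0 0 0 0 1; 0 0 0 0 0 0 1"
}}

```text
t: 24.55
eef_pos: [0.5855, -0.2218, 0.0655]
orientation: [179.8, 0.1, 90.5]
wrist_force: [0.8, -0.0, -1.0]
opening: 0.0096
grip_force: 30.0
```

```bash
python3 - <<'E'
from plan import *
from h import *
P()
i,d=robot.capture("side"); marks(["drive1_mid"],"side"); cv2.imwrite("pics/s5.png",cv2.resize(i[110:240,250:400],None,fx=4.5,fy=4.5))
E
```

```text
t24.6 [ 585.5 -221.8   65.5] yaw90.5 F [ 0.8 -0.  -1. ] open9.6 grip30.0
side drive1_mid [([491, 370, 34], 0.88), ([598, -284, 12], 0.66), ([590, -95, 8], 0.39)]
```

View pics/s5.png

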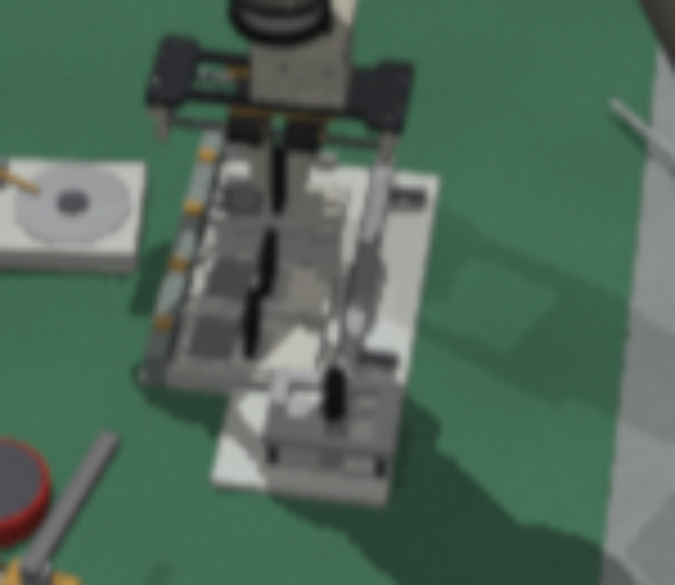

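Two carriers are seated at (250,320) and (265,265); the third hangs over bay 2 at (278,180). From 65.5, lower about 32 mm.

{"method": "drive_tool", "body": {
  "increments": "0 -1 10 0 0 0 1; 0 0 10 0 0 0 1; 0 0 10 0 0 0 1; 0 0 1 0 0 0 1; 0 0 0 0 0 0 1"
}}

```text
t: 25.15
eef_pos: [0.5833, -0.2222, 0.0325]
orientation: [-180.0, 0.0, 90.5]
wrist_force: [-1.5, 0.4, 4.8]
opening: 0.0097
grip_force: 30.0
```

{"method": "drive_tool", "body": {
  "increments": "0 0 1 0 0 0 1; 0 0 0 0 0 0 0.7; 0 0 0 0 0 0 0.7; 0 0 -10 0 0 0 0.7; 0 0 -40 0 0 0 0.7"
}}

```text
t: 25.65
eef_pos: [0.5808, -0.2208, 0.0779]
orientation: [-179.5, -0.3, 90.5]
wrist_force: [-0.4, -1.1, -0.6]
opening: 0.0274
grip_force: 0.0
```

{"method": "drive_tool", "body": {
  "increments": "0 0 -40 0 0 0 0.6; 0 0 0 0 0 0 0.5; 0 0 0 0 0 0 0.5"
}}

```text
t: 25.95
eef_pos: [0.5839, -0.2223, 0.1229]
orientation: [179.9, 0.1, 90.5]
wrist_force: [0.6, 0.2, -0.4]
opening: 0.0445
grip_force: 0.0
```

```bash
python3 - <<'E'
from plan import *
from h import *
i,d=robot.capture("top"); drives(cloud("top",d),.03,.45)
P().to(484,367,120,95,.5).wait(2,.5).show()
E
```

```text
rect [484.1 367.7] [100.5  51.9] yaw of long 5.8 tab [483.9 365.9  58.3] 634
t26.0 [ 583.1 -221.9  121.4] yaw90.5 F [ 0.2 -0.1 -0.4] open45.3 grip0.0
45 -7 0 0 0 -0.3 0.5; 45 -7 0 0 0 -0.4 0.5; 46 -7 0 0 0 -0.3 0.5; 46 -6 0 0 0 -0.4 0.5; 45 -6 0 0 0 -0.3 0.5
46 -6 0 0 0 -0.4 0.5; 46 -6 0 0 0 -0.3 0.5; 46 -5 0 0 0 -0.4 0.5; 45 -5 0 0 0 -0.3 0.5; 46 -5 0 0 0 -0.4 0.5
46 -4 0 0 0 -0.3 0.5; 45 -4 1 0 0 -0.4 0.5; 46 -5 0 0 0 -0.3 0.5; 0 0 0 0 0 0 0.5; 0 0 0 0 0 0 0.5
```

{"method": "drive_tool", "body": {
  "increments": "45 -7 0 0 0 -0.3 0.5; 45 -7 0 0 0 -0.4 0.5; 46 -7 0 0 0 -0.3 0.5; 46 -6 0 0 0 -0.4 0.5; 45 -6 0 0 0 -0.3 0.5"
}}

```text
t: 26.5
eef_pos: [0.5442, 0.0061, 0.12]
orientation: [-179.8, -0.0, 92.2]
wrist_force: [0.6, -0.1, 0.8]
opening: 0.0462
grip_force: 0.0
```

{"method": "drive_tool", "body": {
  "increments": "46 -6 0 0 0 -0.4 0.5; 46 -6 0 0 0 -0.3 0.5; 46 -5 0 0 0 -0.4 0.5; 45 -5 0 0 0 -0.3 0.5; 46 -5 0 0 0 -0.4 0.5"
}}

```text
t: 27.0
eef_pos: [0.5057, 0.233, 0.12]
orientation: [-179.8, 0.0, 94.0]
wrist_force: [0.9, 0.4, -0.8]
opening: 0.0458
grip_force: 0.0
```

{"method": "drive_tool", "body": {
  "increments": "46 -4 0 0 0 -0.3 0.5; 45 -4 1 0 0 -0.4 0.5; 46 -5 0 0 0 -0.3 0.5; 0 0 0 0 0 0 0.5; 0 0 0 0 0 0 0.5"
}}

```text
t: 27.5
eef_pos: [0.4826, 0.3675, 0.1187]
orientation: [-179.8, 0.1, 95.1]
wrist_force: [0.2, -0.8, -0.1]
opening: 0.0459
grip_force: 0.0
```

{"method": "drive_tool", "body": {
  "increments": "0 0 32 0 0 0 0.5; 0 0 32 0 0 0 0.5; 0 0 30 0 0 0 0.5; 0 0 0 0 0 0 0.5"
}}

```text
t: 27.9
eef_pos: [0.4814, 0.3637, 0.0219]
orientation: [-179.5, 0.3, 94.9]
wrist_force: [-0.1, -0.1, -0.3]
opening: 0.0461
grip_force: 0.0
```

{"method": "drive_tool", "body": {
  "increments": "0 0 0 0 0 0 1; 0 0 0 0 0 0 1; 0 0 0 0 0 0 1; 0 0 0 0 0 0 1; 0 0 0 0 0 0 1"
}}

```text
t: 28.4
eef_pos: [0.4844, 0.3675, 0.0274]
orientation: [179.9, -0.0, 95.0]
wrist_force: [1.0, 1.0, 1.4]
opening: 0.0106
grip_force: 0.4
```

{"method": "drive_tool", "body": {
  "increments": "0 0 -38 0 0 0 1; 0 0 -38 0 0 0 1; 0 0 -38 0 0 0 1; 0 0 0 0 0 0 1; 0 0 0 0 0 0 1"
}}

```text
t: 28.9
eef_pos: [0.484, 0.3674, 0.1413]
orientation: [179.9, -0.0, 95.0]
wrist_force: [-0.5, -0.3, -2.8]
opening: 0.0097
grip_force: 30.0
```

```bash
python3 - <<'E'
from plan import *
P().to(584,-284,139,90.5,1).wait(2,1).to(584,-284,66,None,1,40).wait(2,1).show()
E
```

```text
t28.9 [484.  367.4 141.3] yaw95.0 F [-0.5 -0.3 -2.8] open9.7 grip30.0
-47 3 0 0 0 0.3 1; -47 3 0 0 0 0.3 1; -47 4 0 0 0 0.3 1; -47 4 0 0 0 0.3 1; -47 4 0 0 0 0.3 1
-47 4 0 0 0 0.3 1; -47 5 0 0 0 0.3 1; -47 5 0 0 0 0.3 1; -47 5 0 0 0 0.4 1; -47 5 0 0 0 0.3 1
-46 6 1 0 0 0.4 1; -47 6 0 0 0 0.3 1; -46 6 1 0 0 0.4 1; -47 6 0 0 0 0.3 1; 0 0 0 0 0 0 1
0 0 0 0 0 0 1; 0 0 37 0 0 0 1; 0 0 36 0 0 0 1; 0 0 0 0 0 0 1; 0 0 0 0 0 0 1
```

{"method": "drive_tool", "body": {
  "increments": "-47 3 0 0 0 0.3 1; -47 3 0 0 0 0.3 1; -47 4 0 0 0 0.3 1; -47 4 0 0 0 0.3 1; -47 4 0 0 0 0.3 1"
}}

```text
t: 29.4
eef_pos: [0.5186, 0.1324, 0.1387]
orientation: [-179.8, 0.0, 93.5]
wrist_force: [0.7, 0.3, -1.3]
opening: 0.01
grip_force: 30.0
```

{"method": "drive_tool", "body": {
  "increments": "-47 4 0 0 0 0.3 1; -47 5 0 0 0 0.3 1; -47 5 0 0 0 0.3 1; -47 5 0 0 0 0.4 1; -47 5 0 0 0 0.3 1"
}}

```text
t: 29.9
eef_pos: [0.5545, -0.1008, 0.1386]
orientation: [-179.8, -0.1, 91.9]
wrist_force: [0.1, 0.5, -1.1]
opening: 0.0099
grip_force: 30.0
```

{"method": "drive_tool", "body": {
  "increments": "-46 6 1 0 0 0.4 1; -47 6 0 0 0 0.3 1; -46 6 1 0 0 0.4 1; -47 6 0 0 0 0.3 1; 0 0 0 0 0 0 1"
}}

```text
t: 30.4
eef_pos: [0.5828, -0.2903, 0.1357]
orientation: [-179.9, 0.0, 90.2]
wrist_force: [0.5, 0.3, -1.0]
opening: 0.0099
grip_force: 30.0
```

{"method": "drive_tool", "body": {
  "increments": "0 0 0 0 0 0 1; 0 0 37 0 0 0 1; 0 0 36 0 0 0 1; 0 0 0 0 0 0 1; 0 0 0 0 0 0 1"
}}

```text
t: 30.9
eef_pos: [0.5837, -0.2831, 0.0653]
orientation: [-179.9, -0.1, 90.6]
wrist_force: [0.1, 0.4, -0.5]
opening: 0.01
grip_force: 30.0
```

```bash
python3 - <<'E'
from plan import *
from h import *
P()
i,d=robot.capture("side"); cv2.imwrite("pics/s6.png",cv2.resize(i[110:240,250:400],None,fx=4.5,fy=4.5))
P()
E
```

```text
t30.9 [ 583.7 -283.1   65.3] yaw90.6 F [ 0.1  0.4 -0.5] open10.0 grip30.0
t30.9 [ 584.7 -283.9   66.8] yaw90.6 F [ 0.5  0.1 -0.5] open9.5 grip30.0
```

View pics/s6.png

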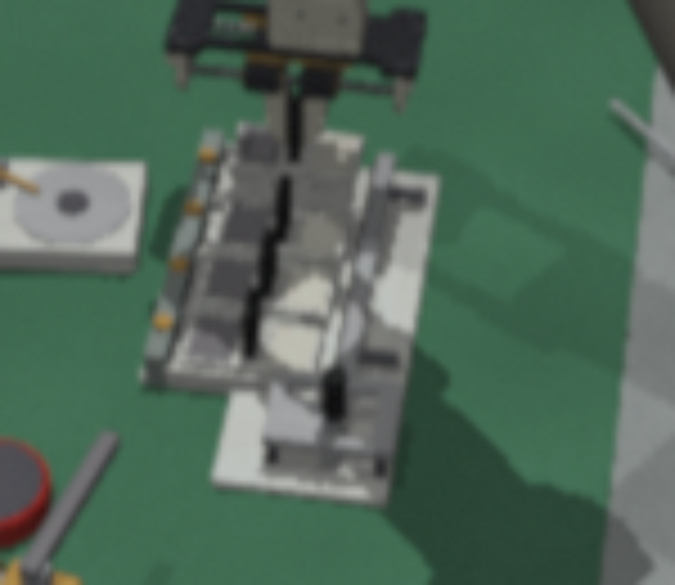

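Three carriers are seated and the fourth hangs over bay 1 at (293,140). Lowering it, then checking all bays.

{"method": "drive_tool", "body": {
  "increments": "0 0 10 0 0 0 1; 0 0 10 0 0 0 1; 0 0 10 0 0 0 1; 0 0 1 0 0 0 1; 0 0 0 0 0 0 1"
}}

```text
t: 31.45
eef_pos: [0.5841, -0.2847, 0.0345]
orientation: [180.0, 0.0, 90.5]
wrist_force: [0.4, -0.4, 1.5]
opening: 0.0096
grip_force: 30.0
```

{"method": "drive_tool", "body": {
  "increments": "0 0 1 0 0 0 1; 0 0 0 0 0 0 0.7; 0 0 0 0 0 0 0.7; 0 0 -10 0 0 0 0.7; 0 0 -40 0 0 0 0.7"
}}

```text
t: 31.95
eef_pos: [0.5814, -0.2831, 0.0799]
orientation: [-179.5, -0.3, 90.5]
wrist_force: [0.5, 0.2, -0.2]
opening: 0.0272
grip_force: 0.0
```

{"method": "drive_tool", "body": {
  "increments": "0 0 -50 0 0 0 0.6; 0 0 -20 0 0 0 0.5; 0 0 0 0 0 0 0.5"
}}

```text
t: 32.25
eef_pos: [0.5858, -0.2858, 0.1586]
orientation: [179.6, 0.3, 90.5]
wrist_force: [0.7, 0.1, -0.0]
opening: 0.0445
grip_force: 0.0
```

```bash
python3 - <<'E'
from plan import *
p=P(); p.to(509,-17,150,90,.5).wait(2,.5).show()
E
```

```text
t32.2 [ 585.8 -285.8  158.6] yaw90.5 F [ 0.7  0.1 -0. ] open44.5 grip0.0
45 -12 1 0 0 0.1 0.5; 45 -13 2 0 0 0.1 0.5; 45 -13 1 0 0 0.1 0.5; 45 -12 2 0 0 0.1 0.5; 45 -13 1 0 0 0 0.5
44 -13 2 0 0 0.1 0.5; 0 0 0 0 0 0 0.5; 0 0 0 0 0 0 0.5
```

{"method": "drive_tool", "body": {
  "increments": "45 -12 1 0 0 0.1 0.5; 45 -13 2 0 0 0.1 0.5; 45 -13 1 0 0 0.1 0.5; 45 -12 2 0 0 0.1 0.5; 45 -13 1 0 0 0 0.5"
}}

```text
t: 32.75
eef_pos: [0.5182, -0.0582, 0.1453]
orientation: [-179.9, -0.0, 90.1]
wrist_force: [0.7, -0.3, 0.6]
opening: 0.0457
grip_force: 0.0
```

{"method": "drive_tool", "body": {
  "increments": "44 -13 2 0 0 0.1 0.5; 0 0 0 0 0 0 0.5; 0 0 0 0 0 0 0.5"
}}

```text
t: 33.05
eef_pos: [0.5062, -0.0152, 0.1439]
orientation: [-179.9, 0.0, 90.1]
wrist_force: [0.4, -0.5, 0.4]
opening: 0.0458
grip_force: 0.0
```

```bash
python3 - <<'E'
from plan import *
from h import *
P()
i,d=robot.capture("top"); pc=cloud("top",d); drives(pc,-.34,-.05,.5,.66,.020,.0262); drives(pc,.03,.5)
cv2.imwrite("pics/t7.png",cv2.resize(i[130:240,300:460],None,fx=5,fy=5))
P()
E
```

```text
t33.0 [506.2 -15.2 143.9] yaw90.1 F [ 0.4 -0.5  0.4] open45.8 grip0.0
rect [613.3 -98.3] [48.9 35.5] yaw of long 89.8 tab None 152
rect [ 611.9 -160.5] [38.7 49.5] yaw of long -89.4 tab [ 580.4 -162.7   65.3] 209
rect [ 580.1 -218.2] [98.8 55.7] yaw of long 1.7 tab [ 580.4 -216.3   64.1] 459
rect [ 580.4 -281.3] [98.8 55.6] yaw of long 2.0 tab [ 581.1 -274.    64.6] 469
rect [ 556.5 -171.4] [46.3 27.9] yaw of long 1.0 tab [ 580.2 -176.5   65. ] 128
t33.1 [506.7 -16.2 144.1] yaw90.0 F [ 0.7  0.4 -0.2] open45.8 grip0.0
```

View pics/t7.png

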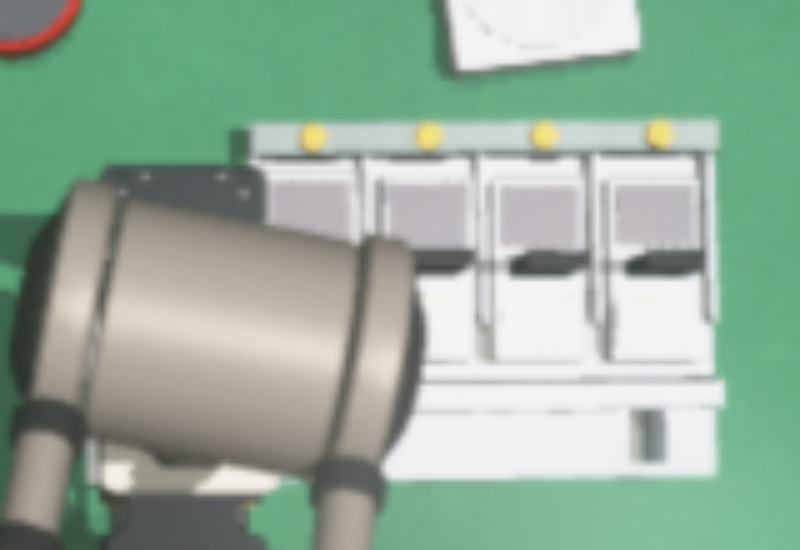

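All four carriers lie flat and square in their own bays, tabs at y≈260 px. Now freeing the handle.

{"method": "drive_tool", "body": {
  "increments": "0 2 32 0 0 0 0.5; 0 0 32 0 0 0 0.5; 0 0 29 0 0 0 0.5; 0 0 0 0 0 0 0.5; 0 0 0 0 0 0 1",
  "newtons": 25
}}

```text
t: 33.6
eef_pos: [0.509, -0.0171, 0.0515]
orientation: [-179.9, 0.0, 89.9]
wrist_force: [-0.2, 0.0, 0.1]
opening: 0.0418
grip_force: 0.0
```

{"method": "drive_tool", "body": {
  "increments": "0 0 0 0 0 0 1; 0 0 0 0 0 0 1; 0 0 0 0 0 0 1; 0 0 0 0 0 0 1"
}}

```text
t: 34.0
eef_pos: [0.5104, -0.0163, 0.0527]
orientation: [179.8, 0.1, 90.0]
wrist_force: [4.5, -0.3, 1.8]
opening: 0.0173
grip_force: 25.0
```

{"method": "drive_tool", "body": {
  "increments": "0 -4 0 0 0 0 1; 0 -4 0 0 0 0 1; 0 -3 0 0 0 0 1; 0 0 0 0 0 0 1"
}}

```text
t: 34.4
eef_pos: [0.5012, -0.0167, 0.0527]
orientation: [179.5, 0.1, 90.0]
wrist_force: [10.6, -2.0, -4.1]
opening: 0.0172
grip_force: 25.0
```

{"method": "drive_tool", "body": {
  "increments": "0 -2 0 0 0 0 1; 0 0 0 0 0 0 1"
}}

```text
t: 34.6
eef_pos: [0.4994, -0.0167, 0.0528]
orientation: [179.5, 0.1, 90.0]
wrist_force: [12.0, -1.3, -3.6]
opening: 0.0174
grip_force: 25.0
```

{"method": "drive_tool", "body": {
  "increments": "-9 0 0 0 0 0 1; -9 0 0 0 0 0 1; -8 0 0 0 0 0 1; 0 0 0 0 0 0 1"
}}

```text
t: 35.0
eef_pos: [0.4995, -0.0427, 0.0528]
orientation: [179.5, 0.0, 89.9]
wrist_force: [10.6, 0.2, -3.2]
opening: 0.0176
grip_force: 25.0
```

{"method": "drive_tool", "body": {
  "increments": "0 7 0 0 0 0 1; 0 7 0 0 0 0 1; 0 7 0 0 0 0 1; 0 7 0 0 0 0 1; 0 0 0 0 0 0 1"
}}

```text
t: 35.5
eef_pos: [0.5269, -0.0421, 0.0527]
orientation: [179.6, 0.0, 90.0]
wrist_force: [9.1, 0.9, 0.2]
opening: 0.0177
grip_force: 25.0
```

{"method": "drive_tool", "body": {
  "increments": "0 4 0 0 0 0 1; 0 4 0 0 0 0 1; 0 0 0 0 0 0 1"
}}

```text
t: 35.8
eef_pos: [0.5337, -0.0419, 0.0526]
orientation: [179.8, 0.0, 90.0]
wrist_force: [6.3, 1.9, 4.4]
opening: 0.0174
grip_force: 25.0
```

Release, rise, step aside and check.

{"method": "drive_tool", "body": {
  "increments": "0 2 0 0 0 0 1; 0 0 0 0 0 0 0.5; 0 0 0 0 0 0 0.5; 0 0 0 0 0 0 0.5; 0 0 -45 0 0 0 0.5"
}}

```text
t: 36.3
eef_pos: [0.5292, -0.0412, 0.0916]
orientation: [-179.2, -0.2, 90.0]
wrist_force: [0.1, -0.5, -0.1]
opening: 0.0436
grip_force: 0.0
```

{"method": "drive_tool", "body": {
  "increments": "0 0 -50 0 0 0 0.5; 0 0 -40 0 0 0 0.5; 45 -10 0 0 0 0 0.5; 45 -10 0 0 0 0 0.5; 45 -10 0 0 0 0 0.5"
}}

```text
t: 36.8
eef_pos: [0.5026, 0.094, 0.1864]
orientation: [-180.0, 0.0, 89.9]
wrist_force: [0.3, 0.2, 0.2]
opening: 0.0459
grip_force: 0.0
```

{"method": "drive_tool", "body": {
  "increments": "45 0 0 0 0 0 0.5; 45 0 0 0 0 0 0.5; 0 0 0 0 0 0 0.5; 0 0 0 0 0 0 0.5"
}}

```text
t: 37.2
eef_pos: [0.5029, 0.1836, 0.1859]
orientation: [-179.9, 0.1, 90.1]
wrist_force: [0.8, -0.1, -0.2]
opening: 0.0456
grip_force: 0.0
```

```bash
python3 - <<'E'
from plan import *
from h import *
i,d=robot.capture("top"); pc=cloud("top",d); drives(pc,-.34,-.05,.5,.66,.020,.0262)
X,Y,Z=pc[...,0],pc[...,1],pc[...,2]
print("knob",pc[(X>.45)&(X<.6)&(Y>-.08)&(Y<.05)&(Z>.085)&(Z<.1)].mean(0)*1000)
cv2.imwrite("pics/t8.png",cv2.resize(i[100:240,220:460],None,fx=3.3,fy=3.3))
p=P(); p.to(642,125,200,79.6,.5).wait(2,.5).show()
E
```

```text
rect [ 573.  -128.7] [141.8 129. ] yaw of long 2.8 tab [ 590.6 -126.    64.6] 1081
rect [ 588.1 -217.4] [ 55.  113.6] yaw of long -0.4 tab [ 593.2 -214.1   64.7] 506
rect [ 588.7 -275.8] [114.4  82.2] yaw of long 0.5 tab [ 594.1 -270.9   64.5] 549
knob [532.71216186 -42.86321391  91.07090424]
t37.2 [503.2 182.6 186. ] yaw90.0 F [ 0.2 -0.2 -1.5] open45.9 grip0.0
-14 35 -4 0 0 2.6 0.5; -13 35 -3 0 0 2.6 0.5; -11 36 -4 0 0 2.6 0.5; -10 36 -3 0 0 2.6 0.5; 0 0 0 0 0 0 0.5
0 0 0 0 0 0 0.5
```

View pics/t8.png

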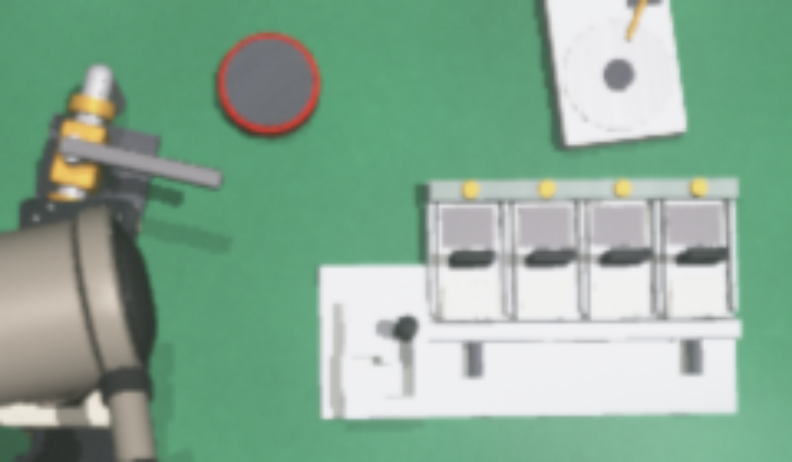

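All carriers are clamped home: their front ends touch the backstop and the knob reads about 6.4 mm drawn. Now the valve to 45°.

{"method": "drive_tool", "body": {
  "increments": "-14 35 -4 0 0 2.6 0.5; -13 35 -3 0 0 2.6 0.5; -11 36 -4 0 0 2.6 0.5; -10 36 -3 0 0 2.6 0.5; 0 0 0 0 0 0 0.5",
  "newtons": 10
}}

```text
t: 37.75
eef_pos: [0.6455, 0.1206, 0.1996]
orientation: [179.9, 0.1, 79.2]
wrist_force: [-0.6, -0.4, -0.3]
opening: 0.0462
grip_force: 0.0
```

{"method": "drive_tool", "body": {
  "increments": "0 0 0 0 0 0 0.5; 0 0 0 0 0 0 0.5"
}}

```text
t: 37.95
eef_pos: [0.6414, 0.1247, 0.2002]
orientation: [-179.9, 0.0, 79.5]
wrist_force: [-0.2, -0.2, -0.0]
opening: 0.0458
grip_force: 0.0
```

```bash
python3 - <<'E'
from plan import *
P().to(645,127,111,79.6,.5,30).wait(2,.5).show()
E
```

```text
t38.0 [641.4 124.7 200.2] yaw79.5 F [-0.2 -0.2 -0. ] open45.8 grip0.0
1 1 30 0 0 0 0.5; 1 1 30 0 0 0 0.5; 1 1 29 0 0 -0.1 0.5; 0 0 0 0 0 0 0.5; 0 0 0 0 0 0 0.5
```

{"method": "drive_tool", "body": {
  "increments": "1 1 30 0 0 0 0.5; 1 1 30 0 0 0 0.5; 1 1 29 0 0 -0.1 0.5; 0 0 0 0 0 0 0.5; 0 0 0 0 0 0 1"
}}

```text
t: 38.45
eef_pos: [0.6453, 0.1281, 0.1122]
orientation: [-180.0, 0.0, 79.7]
wrist_force: [1.3, -0.0, 1.0]
opening: 0.0415
grip_force: 0.0
```

{"method": "drive_tool", "body": {
  "increments": "0 0 0 0 0 0 1; 0 0 0 0 0 0 1; 0 0 0 0 0 0 1; 0 0 0 0 0 0 1"
}}

```text
t: 38.85
eef_pos: [0.6459, 0.1279, 0.1126]
orientation: [179.9, -0.0, 79.7]
wrist_force: [-2.0, -0.7, 3.1]
opening: 0.0144
grip_force: 10.0
```

```bash
python3 - <<'E'
from plan import *
p=P(); ax=np.array([661,211]); v=p.p[:2]-ax; r=np.hypot(*v); a0=np.degrees(np.arctan2(v[1],v[0])); print(r,a0); y0=p.y
N=7; D=34.4-y0
for k in range(1,N+1):
    a=np.radians(a0+k*D/N); p.to(ax[0]+r*np.cos(a),ax[1]+r*np.sin(a),p.p[2],y0+k*D/N,1)
p.wait(2,1).show()
E
```

```text
t38.9 [645.9 127.9 112.6] yaw79.7 F [-2.  -0.7  3.1] open14.4 grip10.0
84.46097136758807 -100.26889560022767
1 -10 0 0 0 6.5 1; 0 -9 0 0 0 6.4 1; 1 -10 0 0 0 6.5 1; 0 -9 0 0 0 6.5 1; 1 -10 0 0 0 6.4 1
0 -9 0 0 0 6.5 1; 1 -10 0 0 0 6.5 1; 0 0 0 0 0 0 1; 0 0 0 0 0 0 1
```

{"method": "drive_tool", "body": {
  "increments": "1 -10 0 0 0 6.5 1; 0 -9 0 0 0 6.4 1; 1 -10 0 0 0 6.5 1; 0 -9 0 0 0 6.5 1; 1 -10 0 0 0 6.4 1"
}}

```text
t: 39.35
eef_pos: [0.6049, 0.1495, 0.1126]
orientation: [179.8, -0.2, 47.1]
wrist_force: [4.8, 0.1, 1.3]
opening: 0.0139
grip_force: 10.0
```

{"method": "drive_tool", "body": {
  "increments": "0 -9 0 0 0 6.5 1; 1 -10 0 0 0 6.5 1; 0 0 0 0 0 0 1; 0 0 0 0 0 0 1"
}}

```text
t: 39.75
eef_pos: [0.5925, 0.164, 0.1126]
orientation: [179.9, -0.2, 34.6]
wrist_force: [4.1, 2.3, 3.1]
opening: 0.0137
grip_force: 10.0
```

{"method": "drive_tool", "body": {
  "increments": "0 0 0 0 0 0 0.5; 0 0 0 0 0 0 0.5; 0 0 0 0 0 0 0.5; 0 0 -40 0 0 0 0.5; 0 0 -50 0 0 0 0.5"
}}

```text
t: 40.25
eef_pos: [0.5891, 0.163, 0.1996]
orientation: [-179.8, 0.4, 34.4]
wrist_force: [0.8, -0.3, 0.2]
opening: 0.0448
grip_force: 0.0
```

{"method": "drive_tool", "body": {
  "increments": "-40 10 -20 0 0 0 0.5; -40 10 0 0 0 0 0.5; -40 10 0 0 0 0 0.5; -40 10 0 0 0 0 0.5; 0 0 0 0 0 0 0.5"
}}

```text
t: 40.75
eef_pos: [0.4782, 0.0376, 0.2214]
orientation: [-180.0, 0.2, 34.3]
wrist_force: [-0.2, 0.3, -0.7]
opening: 0.0458
grip_force: 0.0
```

```bash
python3 - <<'E'
from plan import *
from h import *
P()
i,d=robot.capture("top"); pc=cloud("top",d); X,Y,Z=pc[...,0],pc[...,1],pc[...,2]
q=np.ascontiguousarray(pc[(X>.5)&(X<.8)&(Y>.08)&(Y<.3)&(Z>.125)&(Z<.145)]*1000).astype(np.float32); print(len(q),cv2.minAreaRect(q[:,:2].copy()))
cv2.imwrite("pics/t9.png",cv2.resize(i[90:250,130:470],None,fx=2.3,fy=2.3))
robot.capture("side"); marks(["lever_grip"],"side")
E
```

```text
t40.8 [478.2  37.6 221.4] yaw34.3 F [-0.2  0.3 -0.7] open45.8 grip0.0
301 ((617.7421264648438, 182.21728515625), (124.42046356201172, 19.116901397705078), 32.43157958984375)
side lever_grip [([596, 164, 126], 0.71)]
```

View pics/t9.png

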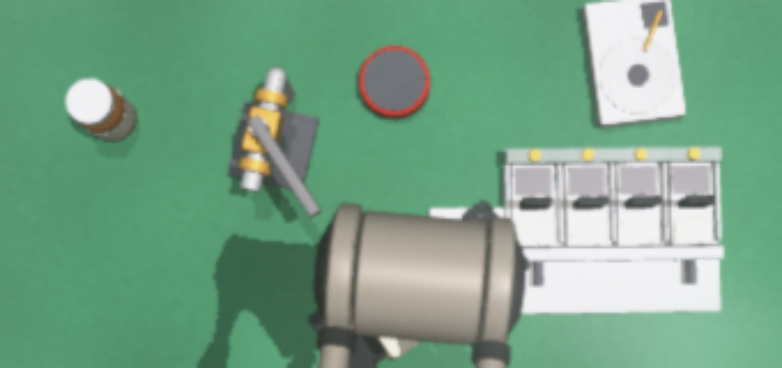

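The lever now sits at about 45° (measured 32–34°; shut is about 79°, fully open about -11°). The carriers are still clamped, the other items are untouched and the arm is clear.

```bash
python3 -c "
from cell import robot
print(robot.close_job())"
```

```text
the job is handed in; nothing more can be done
None
```

The job is handed in: I shut the valve, clamped all four carriers home against the backstop in their own bays, then opened the valve to about 45° (within 2° or so by camera) and left the other bench things alone.

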